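Set the sprung drilling-jig slide on its stop pin

ROBOT

A 6-joint arm with a two-finger parallel gripper is mounted at the origin on the work surface. World frame = base frame: x ahead of the robot, y to its left, z up, the work surface at z = 0. Lengths are in m, angles in rad, forces in N, time in s.
With the tool pointing down it reaches from about 0.35 to 0.85 m from the base axis. Payload 8.1 kg.
Tool frame: the origin (TCP) lies between the finger pads; the fingertips stand 19 mm ahead of it and the grasp point (between the pads) is the TCP; z points along the fingers, y is the line along which they close (so a half turn about z gives the same grasp; the last joint's range is limited). The gripper opens to 93 mm and grips with 3 to 60 N. Pads are 15 mm wide; open, the fingers measure 128 mm over their backs; the gripper's body (75 mm by 188 mm) begins 65 mm behind the grasp point.
Start: joints at [1.033, 0.13, 1.488, -0, 1.523, -0.085], TCP at [0.262, 0.54, 0.238] pointing down, gripper open.
Joint ranges: [-2.96, 2.96], [-0.89, 2.26], [0.02, 2.5], [-1.34, 4.48], [0, 2.73], [-2.66, 2.66]. Speed limits (rad/s): [2.39, 2.39, 2.79, 3.14, 3.14, 3.14].

INTERFACE

Orientations are given as a rotation vector (axis times angle).
In Python, from cell import bot, camera, get_calibration, order gives the robot as it stands.
- The arm moves only by the tool servo_tool, never from a script. Its argument "moves" is a list of rows, each an object of numbers: "dx", "dy", "dz": the shift along the tool's x, y, z in m; "twist": the turn about the tool's z in degrees; "gripper": the finger opening in m, from 0 to 0.093. In form: [{"dx": .., "dy": .., "dz": .., "twist": .., "gripper": ..}, ...]. A call has exactly 8 rows; each row is the pose to reach, as a shift and turn from the pose commanded when the call began, along the tool's axes at that moment; what a row does not reach only later rows make up. A row lasts 1/12 s, in which the tool goes at most 41.7 mm and 7.16 degrees, less where a joint would pass 70% of its speed; a pose out of reach is approached as far as the arm can. A call with a gripper value outside its range is refused whole. The fingers move at their own pace and stop on an object; "grip_force" is the grip in N (left out, the last holds). Time passes only in rows, so rows that repeat a pose let the fingers close, or fill a call up. It gives the time, the measured TCP pose, the force, the opening and the grip force at its end, in the units of the state.
- bot.get_obs(): the state, without advancing time (a new reading comes with each control period).
- camera(name): name is "scene" or "top"; returns the picture (400x640x3 uint8, red, green, blue); there is no depth.
- get_calibration(name): a dict with "vfov" (degrees; the focal length in pixels is half the picture's height over the tangent of half this angle, whatever the lens; pixels are square), "cx", "cy" (the principal point, pixels), "k1" (the pictures are not rectified: a ray, as slopes to the right and down, at radius r is drawn at 1 + k1 r^2 times it, then the intrinsics apply), "R" (3x3) and "t" (3): a world point X has camera coordinates R X + t. Camera axes: x right, y down, z forward; pixel columns grow to the right and rows downward; lengths in m; the calibration is good to about 2 mm. A picture is of the moment at which its call begins. get_calibration takes no time and is no camera call.
- order.close_job(): hands the job in; it is judged then, once.
The state is a dict: "time": time; "joint_positions": joint angles; "joint_vel": joint speeds; "joint_torque": joint torques, N m; "tcp_pos": TCP position; "tool_rot": TCP orientation; "wrist_force": force on the tool from outside, world axes, zero at the start; "torque": the same for the moment, N m; "finger_gap": finger opening in m; "grip_force": force on a finger pad.
Only numpy, scipy, OpenCV 4.12 (cv2) and the standard library are available. Lean on these libraries where they do the work, as an engineer would, in place of code of your own. Each camera call takes 0.05 s, during which the arm holds its last target. There are 200 camera calls.

TASK

Bring the wooden blank on the blue slide under the drill bush: push the upright blue tab with the fingertips, away from you, all the way in to its end stop without ramming it, then let the slide come back until the red stop pin catches it at its middle position, and move clear. Only push the tab: do not pinch it or hook it from behind. Leave the orange slide at home and do not disturb the glue bottle, cup, jar and screwdriver lying around.

Things in the scene. Friction and masses are not known exactly. Their poses are not given: they have to be found in the camera images.
- blue_jig: Drilling jig with a blue slide, bolted to the bench. Aluminium base 260 x 120 x 15 mm. Origin: on the bench under the jig's reference point (the base reaches 120 mm to -x and 140 mm to +x of it). Its +x axis is the direction in which the slide is pushed (roughly away from the robot), z up. Side rails at y = +-49 mm are 52 mm high. A dark steel bridge stands across the slide at x = +70 mm, top 86 mm, with a brass drill bush (top 96 mm) in its middle.
- blue_tab (a point): Centre of the near face (the one to push, looking to the jig's -x) of the upright blue tab on the slide, 75 mm above the bench. The tab is 100 mm wide (jig y), 12 mm thick and spans heights 44 to 100 mm (its lowest 9 mm only 84 mm wide); below it is the blue slide plate (heights 32 to 44 mm). In front of the tab there is only the 15 mm high base plate. Moves with the slide; at home it lies 76 mm to -x of the jig's origin. Axes as the jig.
- blue_slide (a joint): Travel of the blue slide along the jig's +x, m: 0 = home, 0.060 = end stop (fully in), 0.030 = middle position. A spring drives it home: about 5 N at home, 10 N at the end stop. It carries a fixed 40 x 40 mm wooden blank, which lies under the drill bush at 0.030.
- blue_pin (a joint): Height of the red stop pin (10 x 10 mm) of the blue jig, m: about 0 = held down under the slide plate, about 0.020 = sprung up through the slot of the plate, 8 mm proud of it, just beyond the tab. It springs up by itself once the slide has passed about 0.031, and then stops the returning slide at about 0.030.
- orange_jig: Drilling jig with an orange slide, bolted to the bench. Aluminium base 260 x 120 x 15 mm. Origin: on the bench under the jig's reference point (the base reaches 120 mm to -x and 140 mm to +x of it). Its +x axis is the direction in which the slide is pushed (roughly away from the robot), z up. Side rails at y = +-49 mm are 52 mm high. A dark steel bridge stands across the slide at x = +70 mm, top 86 mm, with a brass drill bush (top 96 mm) in its middle.
- orange_tab (a point): Centre of the near face (the one to push, looking to the jig's -x) of the upright orange tab on the slide, 75 mm above the bench. The tab is 100 mm wide (jig y), 12 mm thick and spans heights 44 to 100 mm (its lowest 9 mm only 84 mm wide); below it is the orange slide plate (heights 32 to 44 mm). In front of the tab there is only the 15 mm high base plate. Moves with the slide; at home it lies 76 mm to -x of the jig's origin. Axes as the jig.
- orange_slide (a joint): Travel of the orange slide along the jig's +x, m: 0 = home, 0.060 = end stop (fully in), 0.030 = middle position. A spring drives it home: about 5 N at home, 10 N at the end stop. It carries a fixed 40 x 40 mm wooden blank, which lies under the drill bush at 0.030.
- glue_mid (a point): White glue bottle with a yellow label, 64 mm across, 170 mm tall, standing loose; point at its centre, 85 mm up.
- cup_mid (a point): Teal-blue open cup, 84 mm across, 100 mm tall, standing loose; point at its centre, 50 mm up.
- jar_mid (a point): Clear screw-top jar, 72 mm across, 90 mm tall, standing loose; point at its centre, 45 mm up.
- driver_mid (a point): Screwdriver with a red handle, about 190 mm long and 26 mm thick, lying loose on the bench between the two jigs, roughly parallel to x; point on its axis near its middle, 13 mm up.

How it is judged:
By the outcome, as a careful person would: the job done as asked, in the order asked, and still so for the second after the job is handed in, with the robot touching nothing.
It also fails if it takes over 38 s, if anything falls off the work surface, if the arm or the gripper's body presses on something with over 40 N, if the wrist force passes 120 N, or if a joint passes its speed limit or range.

## Working session

There is one attempt and no reset: what is moved stays moved. The work goes in short steps, Python scripts to look and compute and a tool call to move; the robot and the scene stay as the last step left them, time stands still between calls to the robot, and variables do not carry over. Pictures are saved under pics/ and viewed, at most 10 in all, crops included, and the job is handed in when it is done.

Besides the shell and the picture viewer there is one more tool, called in YAML: its name, and indented under it one key for each argument. servo_tool: Moves the arm, as the interface text tells. Its arguments: {"type":"object","properties":{"moves":{"type":"array"},"grip_force":{"type":"number"}},"required":["moves"]}

```bash
mkdir -p pics; ls; python3 - <<'E'
from cell import bot,camera,get_calibration
import cv2
for n in("scene","top"):
    cv2.imwrite(f"pics/{n}0.png",camera(n)[:,:,::-1]); print(n,get_calibration(n))
print(bot.get_obs())
E
```

```text
pics
scene {'vfov': 49.563512211735286, 'cx': 323.2958247635654, 'cy': 192.99660363579673, 'k1': -0.029870722617735025, 'R': array([[-0.45785087,  0.88902549, -0.00250261],
       [ 0.72928663,  0.37397197, -0.57296245],
       [-0.50844232, -0.26415648, -0.8195778 ]]), 't': array([ 0.28546359, -0.41366525,  1.8614053 ])}
top {'vfov': 52.56111612968917, 'cx': 322.26618042084283, 'cy': 200.99820307694313, 'k1': -0.059347163195230174, 'R': array([[-0.07147125, -0.99742664,  0.00565294],
       [-0.97583004,  0.06874809, -0.20743538],
       [ 0.20651295, -0.02034198, -0.97823239]]), 't': array([0.03666525, 0.61812193, 1.09243519])}
{'time': 0.1, 'joint_positions': array([ 1.03259360e+00,  1.31097762e-01,  1.48912593e+00, -5.61792371e-06,
        1.52300677e+00, -8.54126407e-02]), 'joint_vel': array([-7.79956990e-04,  4.52579465e-04, -1.49331508e-03, -5.95757705e-04,
       -8.39772767e-05,  9.64251803e-04]), 'joint_torque': array([ 1.43626978e-03, -5.61345077e+01, -4.93094766e+01,  7.69972382e-02,
        2.93808512e-02, -6.16177999e-05]), 'tcp_pos': array([0.26223416, 0.53914141, 0.23670949]), 'tool_rot': array([-7.05068599e-01, -3.06093997e+00,  2.45092188e-03]), 'wrist_force': array([ 0.08684337, -0.16885373, -0.07211781]), 'torque': array([ 0.01198719, -0.00061684,  0.00027806]), 'grip_force': 0.0, 'finger_gap': 0.09299454567832018}
```

View pics/scene0.png

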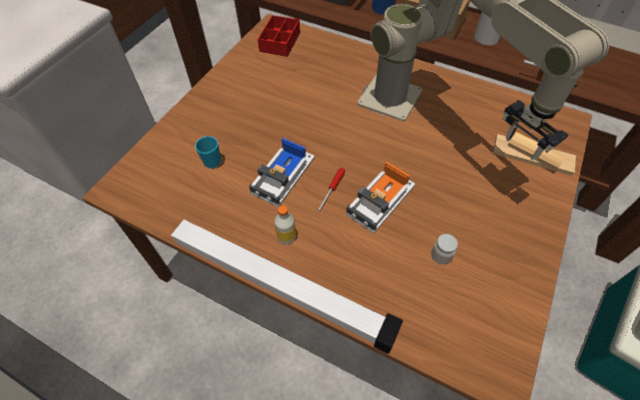

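View pics/top0.png

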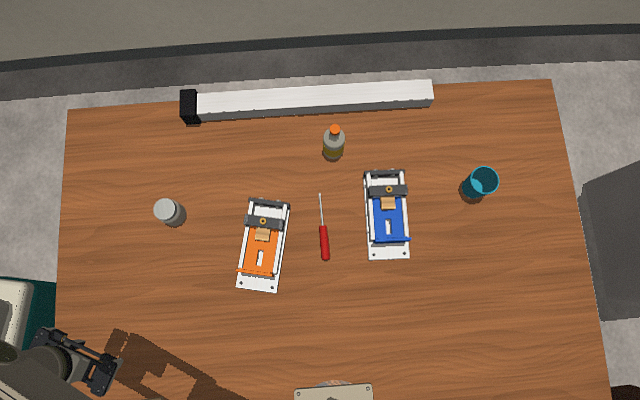

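The top view shows the blue jig at about (388,215) with its tab near (390,240). The orange jig is at (263,245), the screwdriver at (323,230), the cup at (482,182) and the glue bottle at (334,142). In the scene view the blue tab is near (293,147). I'll enlarge both.

```bash
python3 - <<'E'
import cv2
a=cv2.imread("pics/top0.png")[160:270,350:425]; b=cv2.imread("pics/scene0.png")[130:210,240:320]
a=cv2.resize(a,None,fx=5,fy=5,interpolation=cv2.INTER_CUBIC);b=cv2.resize(b,None,fx=5,fy=5,interpolation=cv2.INTER_CUBIC)
b=cv2.copyMakeBorder(b,0,150,0,0,cv2.BORDER_CONSTANT)
cv2.imwrite("pics/crop1.png",cv2.hconcat([a,b]))
E
```

```text
(no output)
```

View pics/crop1.png

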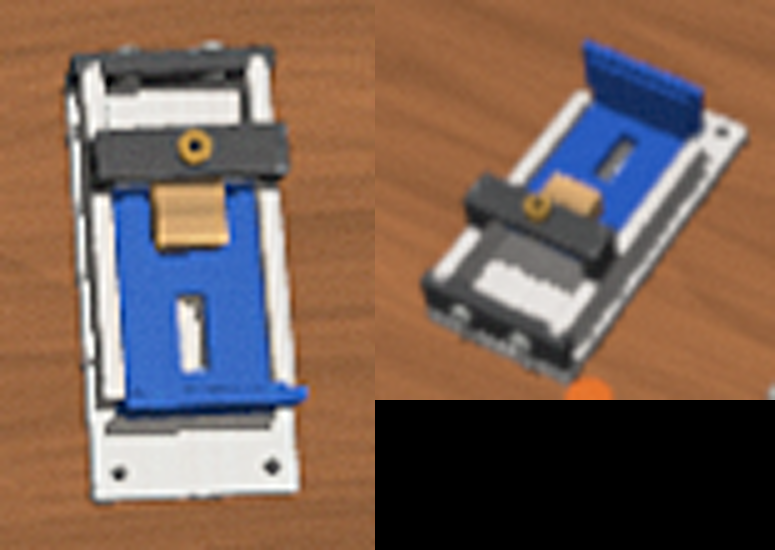

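The crop shows these features: in the top view, the bush at (389,189), the base's near corners at (369,260) and (410,258), and the bolts. In the scene view, the bush at (272,171), the tab's top corners at (282,138) and (305,148), and a base corner at (314,156). I'll triangulate the heights as a check and fit the jig pose.

```bash
cat > h.py <<'E'
import numpy as np
from cell import get_calibration
from scipy.optimize import least_squares
C={n:get_calibration(n) for n in("scene","top")}
def proj(n,X):
    c=C[n]; p=(np.asarray(c["R"])@np.atleast_2d(X).T).T+c["t"]; s=p[:,:2]/p[:,2:]
    s=s*(1+c["k1"]*(s**2).sum(1,keepdims=True)); f=200/np.tan(np.radians(c["vfov"]/2))
    return s*f+[c["cx"],c["cy"]]
def tri(**uv): # n=(u,v)
    return least_squares(lambda X:np.concatenate([(proj(n,X)[0]-q) for n,q in uv.items()]),[.5,0,.05]).x
def ray(n,uv,z): # point at height z
    return least_squares(lambda X:proj(n,[X[0],X[1],z])[0]-uv,[.5,0]).x
def jig(p,m):
    c,s=np.cos(p[2]),np.sin(p[2]); m=np.atleast_2d(m)
    return np.c_[p[0]+c*m[:,0]-s*m[:,1],p[1]+s*m[:,0]+c*m[:,1],m[:,2]]
E
python3 - <<'E'
from h import *
t=lambda x,y:np.array([350+(x+.5)/5-.5,160+(y+.5)/5-.5]); s=lambda x,y:np.array([240+(x-375+.5)/5-.5,130+(y+.5)/5-.5])
print("bush",tri(top=t(195,147),scene=s(537,207)))
print("base corner",tri(top=t(95,499),scene=s(747,132)))
F=[("top",t(195,147),(.07,0,.096)),("scene",s(537,207),(.07,0,.096)),("top",t(95,499),(-.12,.06,.015)),("top",t(299,490),(-.12,-.06,.015)),
("scene",s(747,132),(-.12,.06,.015)),("scene",s(587,40),(-.070,-.05,.1)),("scene",s(703,92),(-.067,.05,.1)),("top",t(307,396),(-.07,-.05,.1))]
r=least_squares(lambda p:np.concatenate([proj(n,jig(p,m))[0]-q for n,q,m in F]),[.6,-.15,0])
print(r.x,np.degrees(r.x[2]));print(r.fun.reshape(-1,2).round(1))
print("tab",jig(r.x,[-.076,0,.075]), "pre",jig(r.x,[-.13,0,.075]))
print("glue cap",tri(top=(335,129),scene=(283,210)),"cup",ray("top",(482,182),.1),"orange bush",ray("top",(263,221),.096))
from scipy.spatial.transform import Rotation as R
from cell import bot
o=bot.get_obs();print(R.from_rotvec(o["tool_rot"]).as_matrix().round(3))
E
```

```text
bush [ 0.63468577 -0.19541398  0.0924604 ]
base corner [ 0.44770396 -0.13059671  0.01012646]
[ 0.56397761 -0.19272248 -0.03365509] -1.9282945395667452
[[ 0.2 -0.1]
 [ 0.2 -0.7]
 [-0.4  0.5]
 [-0.1  0.6]
 [ 0.6 -0.9]
 [-0.5  0.6]
 [-0.7  0.7]
 [-0.1 -1. ]]
tab [[ 0.48802064 -0.19016517  0.075     ]] pre [[ 0.43405122 -0.18834814  0.075     ]]
glue cap [ 0.79465804 -0.05290172  0.16388711] cup [ 0.63476372 -0.46130201] orange bush [0.56791684 0.16006198]
[[-0.899  0.437 -0.001]
 [ 0.437  0.899 -0.001]
 [ 0.    -0.002 -1.   ]]
```

The fit is good to about 1 px. The blue jig's origin is (0.564, -0.193) with yaw -1.9°, and the tab face is at (0.488, -0.190). I'll start moving: high transit, twisting by -24° so that tool -x matches the push direction, with the fingers closed.

servo_tool:
  moves:
    - {"dx": -0.031, "dy": -0.025, "dz": 0, "twist": -3, "gripper": 0}
    - {"dx": -0.063, "dy": -0.05, "dz": 0, "twist": -6, "gripper": 0}
    - {"dx": -0.094, "dy": -0.075, "dz": 0, "twist": -9, "gripper": 0}
    - {"dx": -0.126, "dy": -0.1, "dz": 0, "twist": -12, "gripper": 0}
    - {"dx": -0.157, "dy": -0.125, "dz": 0, "twist": -15, "gripper": 0}
    - {"dx": -0.188, "dy": -0.15, "dz": 0, "twist": -18, "gripper": 0}
    - {"dx": -0.22, "dy": -0.175, "dz": 0, "twist": -21, "gripper": 0}
    - {"dx": -0.251, "dy": -0.2, "dz": 0, "twist": -24, "gripper": 0}
  grip_force: 10

```text
time: 0.77
tcp_pos: [0.4009, 0.248, 0.2373]
tool_rot: [-0.049, -3.141, 0.0]
wrist_force: [0.1, 0.5, 0.6]
finger_gap: 0.0442
grip_force: 0.0
```

servo_tool:
  moves:
    - {"dx": -0.004, "dy": -0.04, "dz": 0, "twist": 0, "gripper": 0}
    - {"dx": -0.007, "dy": -0.08, "dz": 0, "twist": 0, "gripper": 0}
    - {"dx": -0.011, "dy": -0.12, "dz": 0, "twist": 0, "gripper": 0}
    - {"dx": -0.014, "dy": -0.16, "dz": 0, "twist": 0, "gripper": 0}
    - {"dx": -0.018, "dy": -0.2, "dz": 0, "twist": 0, "gripper": 0}
    - {"dx": -0.021, "dy": -0.24, "dz": 0, "twist": 0, "gripper": 0}
    - {"dx": -0.025, "dy": -0.28, "dz": 0, "twist": 0, "gripper": 0}
    - {"dx": -0.028, "dy": -0.32, "dz": 0, "twist": 0, "gripper": 0}

```text
time: 1.43
tcp_pos: [0.4173, -0.0728, 0.2375]
tool_rot: [0.053, 3.141, 0.0]
wrist_force: [1.5, 0.8, 0.2]
finger_gap: 0.0006
grip_force: 0.0
```

servo_tool:
  moves:
    - {"dx": -0.003, "dy": -0.04, "dz": 0, "twist": 0, "gripper": 0}
    - {"dx": -0.006, "dy": -0.08, "dz": 0, "twist": 0, "gripper": 0}
    - {"dx": -0.009, "dy": -0.115, "dz": 0, "twist": 0, "gripper": 0}
    - {"dx": -0.009, "dy": -0.115, "dz": 0.03, "twist": 0, "gripper": 0}
    - {"dx": -0.009, "dy": -0.115, "dz": 0.065, "twist": 0, "gripper": 0}
    - {"dx": -0.009, "dy": -0.115, "dz": 0.1, "twist": 0, "gripper": 0}
    - {"dx": -0.009, "dy": -0.115, "dz": 0.135, "twist": 0, "gripper": 0}
    - {"dx": -0.009, "dy": -0.115, "dz": 0.155, "twist": 0, "gripper": 0}

```text
time: 2.1
tcp_pos: [0.4204, -0.1849, 0.0783]
tool_rot: [-0.054, -3.137, -0.004]
wrist_force: [-0.4, -0.1, -0.4]
finger_gap: 0.0004
grip_force: 0.0
```

```bash
python3 - <<'E'
from cell import bot,camera
import cv2
o=bot.get_obs();print(o["time"],o["tcp_pos"],o["tool_rot"],o["wrist_force"],o["joint_positions"].round(2))
a=camera("top")[160:280,340:440,::-1];b=camera("scene")[90:210,240:340,::-1]
f=lambda x:cv2.resize(x,None,fx=4,fy=4,interpolation=cv2.INTER_CUBIC)
cv2.imwrite("pics/c2.png",cv2.hconcat([f(a),f(b)]))
E
```

```text
2.1 [ 0.42044242 -0.18491532  0.07826115] [-0.05400149 -3.13663391 -0.00402118] [-0.37282357 -0.05608856 -0.39663995] [-0.53 -0.11  2.03  0.    1.22 -2.06]
```

View pics/c2.png

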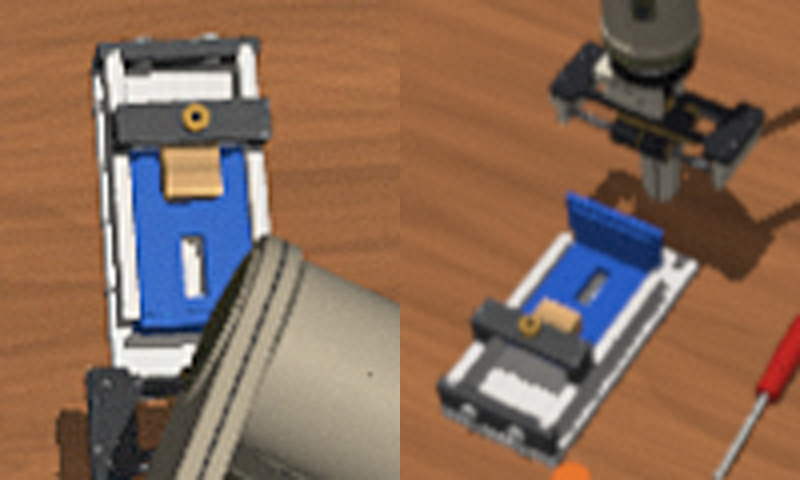

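The crop shows the closed fingers in front of the tab and centred on it, with nothing touching. I'll close the gap, then approach slowly.

servo_tool:
  moves:
    - {"dx": -0.005, "dy": 0, "dz": 0, "twist": 0, "gripper": 0}
    - {"dx": -0.012, "dy": 0, "dz": 0, "twist": 0, "gripper": 0}
    - {"dx": -0.018, "dy": 0, "dz": 0, "twist": 0, "gripper": 0}
    - {"dx": -0.024, "dy": 0, "dz": 0, "twist": 0, "gripper": 0}
    - {"dx": -0.03, "dy": 0, "dz": 0, "twist": 0, "gripper": 0}
    - {"dx": -0.034, "dy": 0, "dz": 0, "twist": 0, "gripper": 0}
    - {"dx": -0.037, "dy": 0, "dz": 0, "twist": 0, "gripper": 0}
    - {"dx": -0.039, "dy": 0, "dz": 0, "twist": 0, "gripper": 0}

```text
time: 2.87
tcp_pos: [0.4624, -0.1874, 0.0828]
tool_rot: [0.053, 3.141, -0.0]
wrist_force: [-0.6, -0.2, -0.9]
finger_gap: 0.0006
grip_force: 0.0
```

servo_tool:
  moves:
    - {"dx": -0.001, "dy": 0, "dz": 0, "twist": 0, "gripper": 0}
    - {"dx": -0.003, "dy": 0, "dz": 0, "twist": 0, "gripper": 0}
    - {"dx": -0.005, "dy": 0, "dz": 0, "twist": 0, "gripper": 0}
    - {"dx": -0.007, "dy": 0, "dz": 0, "twist": 0, "gripper": 0}
    - {"dx": -0.009, "dy": 0, "dz": 0, "twist": 0, "gripper": 0}
    - {"dx": -0.011, "dy": 0, "dz": 0, "twist": 0, "gripper": 0}
    - {"dx": -0.013, "dy": 0, "dz": 0, "twist": 0, "gripper": 0}
    - {"dx": -0.015, "dy": 0, "dz": 0, "twist": 0, "gripper": 0}

```text
time: 3.53
tcp_pos: [0.477, -0.1879, 0.0826]
tool_rot: [-0.053, -3.141, -0.0]
wrist_force: [-0.2, 0.3, -1.0]
finger_gap: 0.0002
grip_force: 0.0
```

servo_tool:
  moves:
    - {"dx": -0.002, "dy": 0, "dz": 0, "twist": 0, "gripper": 0}
    - {"dx": -0.004, "dy": 0, "dz": 0, "twist": 0, "gripper": 0}
    - {"dx": -0.006, "dy": 0, "dz": 0, "twist": 0, "gripper": 0}
    - {"dx": -0.008, "dy": 0, "dz": 0, "twist": 0, "gripper": 0}
    - {"dx": -0.01, "dy": 0, "dz": 0, "twist": 0, "gripper": 0}
    - {"dx": -0.012, "dy": 0, "dz": 0, "twist": 0, "gripper": 0}
    - {"dx": -0.014, "dy": 0, "dz": 0, "twist": 0, "gripper": 0}
    - {"dx": -0.016, "dy": 0, "dz": 0, "twist": 0, "gripper": 0}

```text
time: 4.2
tcp_pos: [0.4918, -0.1884, 0.0826]
tool_rot: [-0.053, -3.138, -0.001]
wrist_force: [-8.0, 0.7, 6.5]
finger_gap: 0.0007
grip_force: 4.2
```

servo_tool:
  moves:
    - {"dx": -0.002, "dy": 0, "dz": 0, "twist": 0, "gripper": 0}
    - {"dx": -0.004, "dy": 0, "dz": 0, "twist": 0, "gripper": 0}
    - {"dx": -0.006, "dy": 0, "dz": 0, "twist": 0, "gripper": 0}
    - {"dx": -0.008, "dy": 0, "dz": 0, "twist": 0, "gripper": 0}
    - {"dx": -0.01, "dy": 0, "dz": 0, "twist": 0, "gripper": 0}
    - {"dx": -0.012, "dy": 0, "dz": 0, "twist": 0, "gripper": 0}
    - {"dx": -0.014, "dy": 0, "dz": 0, "twist": 0, "gripper": 0}
    - {"dx": -0.016, "dy": 0, "dz": 0, "twist": 0, "gripper": 0}

```text
time: 4.87
tcp_pos: [0.5076, -0.1888, 0.0826]
tool_rot: [-0.053, -3.138, -0.001]
wrist_force: [-10.8, 2.5, 7.6]
finger_gap: 0.0003
grip_force: 4.8
```

```bash
python3 - <<'E'
from cell import bot,camera
import cv2
o=bot.get_obs();print(o["time"],o["tcp_pos"],o["tool_rot"],o["wrist_force"],o["torque"])
b=camera("scene")[110:210,240:340,::-1]
cv2.imwrite("pics/c3.png",cv2.resize(b,None,fx=6,fy=6,interpolation=cv2.INTER_CUBIC))
E
```

```text
4.8667 [ 0.50757065 -0.18879536  0.08260675] [-5.30053251e-02 -3.13778929e+00 -1.02595899e-03] [-10.78887771   2.46628268   7.60334688] [0.30282295 1.39157172 0.13415271]
```

View pics/c3.png

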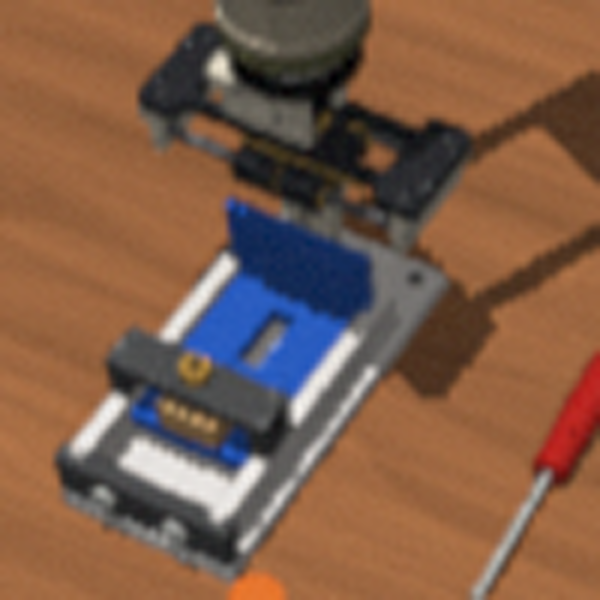

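The fingers are pushing the tab squarely and the slide is about 26 mm in, judging by the tab's top corner moving from (282,138) to (278,144). I'll carry on gently.

servo_tool:
  moves:
    - {"dx": -0.002, "dy": 0, "dz": 0, "twist": 0, "gripper": 0}
    - {"dx": -0.004, "dy": 0, "dz": 0, "twist": 0, "gripper": 0}
    - {"dx": -0.006, "dy": 0, "dz": 0, "twist": 0, "gripper": 0}
    - {"dx": -0.008, "dy": 0, "dz": 0, "twist": 0, "gripper": 0}
    - {"dx": -0.01, "dy": 0, "dz": 0, "twist": 0, "gripper": 0}
    - {"dx": -0.012, "dy": 0, "dz": 0, "twist": 0, "gripper": 0}
    - {"dx": -0.014, "dy": 0, "dz": 0, "twist": 0, "gripper": 0}
    - {"dx": -0.016, "dy": 0, "dz": 0, "twist": 0, "gripper": 0}

```text
time: 5.58
tcp_pos: [0.5236, -0.1893, 0.0825]
tool_rot: [-0.053, -3.138, -0.001]
wrist_force: [-7.5, 2.1, 6.5]
finger_gap: 0.0008
grip_force: 4.4
```

servo_tool:
  moves:
    - {"dx": -0.001, "dy": 0, "dz": 0, "twist": 0, "gripper": 0}
    - {"dx": -0.002, "dy": 0, "dz": 0, "twist": 0, "gripper": 0}
    - {"dx": -0.003, "dy": 0, "dz": 0, "twist": 0, "gripper": 0}
    - {"dx": -0.004, "dy": 0, "dz": 0, "twist": 0, "gripper": 0}
    - {"dx": -0.005, "dy": 0, "dz": 0, "twist": 0, "gripper": 0}
    - {"dx": -0.006, "dy": 0, "dz": 0, "twist": 0, "gripper": 0}
    - {"dx": -0.007, "dy": 0, "dz": 0, "twist": 0, "gripper": 0}
    - {"dx": -0.008, "dy": 0, "dz": 0, "twist": 0, "gripper": 0}

```text
time: 6.25
tcp_pos: [0.5315, -0.1895, 0.0825]
tool_rot: [-0.053, -3.138, -0.001]
wrist_force: [-10.3, 2.4, 7.9]
finger_gap: 0.0009
grip_force: 4.6
```

servo_tool:
  moves:
    - {"dx": -0.0005, "dy": 0, "dz": 0, "twist": 0, "gripper": 0}
    - {"dx": -0.001, "dy": 0, "dz": 0, "twist": 0, "gripper": 0}
    - {"dx": -0.0015, "dy": 0, "dz": 0, "twist": 0, "gripper": 0}
    - {"dx": -0.002, "dy": 0, "dz": 0, "twist": 0, "gripper": 0}
    - {"dx": -0.0025, "dy": 0, "dz": 0, "twist": 0, "gripper": 0}
    - {"dx": -0.003, "dy": 0, "dz": 0, "twist": 0, "gripper": 0}
    - {"dx": -0.0035, "dy": 0, "dz": 0, "twist": 0, "gripper": 0}
    - {"dx": -0.004, "dy": 0, "dz": 0, "twist": 0, "gripper": 0}

```text
time: 6.92
tcp_pos: [0.5354, -0.1896, 0.0825]
tool_rot: [-0.053, -3.138, -0.001]
wrist_force: [-9.0, 1.3, 7.7]
finger_gap: 0.0005
grip_force: 4.8
```

servo_tool:
  moves:
    - {"dx": -0.0005, "dy": 0, "dz": 0, "twist": 0, "gripper": 0}
    - {"dx": -0.001, "dy": 0, "dz": 0, "twist": 0, "gripper": 0}
    - {"dx": -0.0015, "dy": 0, "dz": 0, "twist": 0, "gripper": 0}
    - {"dx": -0.002, "dy": 0, "dz": 0, "twist": 0, "gripper": 0}
    - {"dx": -0.0025, "dy": 0, "dz": 0, "twist": 0, "gripper": 0}
    - {"dx": -0.003, "dy": 0, "dz": 0, "twist": 0, "gripper": 0}
    - {"dx": -0.003, "dy": 0, "dz": 0, "twist": 0, "gripper": 0}
    - {"dx": -0.003, "dy": 0, "dz": 0, "twist": 0, "gripper": 0}

```text
time: 7.58
tcp_pos: [0.5384, -0.1897, 0.0825]
tool_rot: [-0.053, -3.138, -0.001]
wrist_force: [-9.7, 1.8, 6.9]
finger_gap: 0.001
grip_force: 4.6
```

servo_tool:
  moves:
    - {"dx": -0.0004, "dy": 0, "dz": 0, "twist": 0, "gripper": 0}
    - {"dx": -0.0008, "dy": 0, "dz": 0, "twist": 0, "gripper": 0}
    - {"dx": -0.0012, "dy": 0, "dz": 0, "twist": 0, "gripper": 0}
    - {"dx": -0.0016, "dy": 0, "dz": 0, "twist": 0, "gripper": 0}
    - {"dx": -0.002, "dy": 0, "dz": 0, "twist": 0, "gripper": 0}
    - {"dx": -0.0024, "dy": 0, "dz": 0, "twist": 0, "gripper": 0}
    - {"dx": -0.0024, "dy": 0, "dz": 0, "twist": 0, "gripper": 0}
    - {"dx": -0.0024, "dy": 0, "dz": 0, "twist": 0, "gripper": 0}

```text
time: 8.25
tcp_pos: [0.5407, -0.1898, 0.0825]
tool_rot: [-0.053, -3.137, -0.002]
wrist_force: [-9.9, 2.3, 8.4]
finger_gap: 0.0008
grip_force: 5.1
```

servo_tool:
  moves:
    - {"dx": -0.0004, "dy": 0, "dz": 0, "twist": 0, "gripper": 0}
    - {"dx": -0.0008, "dy": 0, "dz": 0, "twist": 0, "gripper": 0}
    - {"dx": -0.0012, "dy": 0, "dz": 0, "twist": 0, "gripper": 0}
    - {"dx": -0.0016, "dy": 0, "dz": 0, "twist": 0, "gripper": 0}
    - {"dx": -0.002, "dy": 0, "dz": 0, "twist": 0, "gripper": 0}
    - {"dx": -0.002, "dy": 0, "dz": 0, "twist": 0, "gripper": 0}
    - {"dx": -0.002, "dy": 0, "dz": 0, "twist": 0, "gripper": 0}
    - {"dx": -0.002, "dy": 0, "dz": 0, "twist": 0, "gripper": 0}

```text
time: 8.92
tcp_pos: [0.5408, -0.1897, 0.0825]
tool_rot: [-0.053, -3.133, -0.002]
wrist_force: [-22.0, 3.3, 16.4]
finger_gap: 0.0005
grip_force: 10.9
```

The force rose from 10 to 22 N while the TCP stayed at x = 0.5408, so the slide is at its end stop (60 mm beyond contact). I'll let it back slowly now.

servo_tool:
  moves:
    - {"dx": 0.001, "dy": 0, "dz": 0, "twist": 0, "gripper": 0}
    - {"dx": 0.003, "dy": 0, "dz": 0, "twist": 0, "gripper": 0}
    - {"dx": 0.005, "dy": 0, "dz": 0, "twist": 0, "gripper": 0}
    - {"dx": 0.008, "dy": 0, "dz": 0, "twist": 0, "gripper": 0}
    - {"dx": 0.011, "dy": 0, "dz": 0, "twist": 0, "gripper": 0}
    - {"dx": 0.014, "dy": 0, "dz": 0, "twist": 0, "gripper": 0}
    - {"dx": 0.017, "dy": 0, "dz": 0, "twist": 0, "gripper": 0}
    - {"dx": 0.019, "dy": 0, "dz": 0, "twist": 0, "gripper": 0}

```text
time: 9.58
tcp_pos: [0.5238, -0.1893, 0.0825]
tool_rot: [-0.053, -3.138, -0.001]
wrist_force: [-7.5, 1.5, 6.1]
finger_gap: 0.0001
grip_force: 3.9
```

servo_tool:
  moves:
    - {"dx": 0.002, "dy": 0, "dz": 0, "twist": 0, "gripper": 0}
    - {"dx": 0.004, "dy": 0, "dz": 0, "twist": 0, "gripper": 0}
    - {"dx": 0.006, "dy": 0, "dz": 0, "twist": 0, "gripper": 0}
    - {"dx": 0.008, "dy": 0, "dz": 0, "twist": 0, "gripper": 0}
    - {"dx": 0.01, "dy": 0, "dz": 0, "twist": 0, "gripper": 0}
    - {"dx": 0.012, "dy": 0, "dz": 0, "twist": 0, "gripper": 0}
    - {"dx": 0.014, "dy": 0, "dz": 0, "twist": 0, "gripper": 0}
    - {"dx": 0.016, "dy": 0, "dz": 0, "twist": 0, "gripper": 0}

```text
time: 10.25
tcp_pos: [0.5091, -0.189, 0.0826]
tool_rot: [-0.053, -3.141, -0.0]
wrist_force: [-0.3, -0.2, -0.8]
finger_gap: 0.0005
grip_force: 0.0
```

The contact force dropped to zero at x of about 0.510, so the pin has caught the slide. I'll back off and then go up.

servo_tool:
  moves:
    - {"dx": 0.005, "dy": 0, "dz": 0, "twist": 0, "gripper": 0}
    - {"dx": 0.015, "dy": 0, "dz": 0, "twist": 0, "gripper": 0}
    - {"dx": 0.03, "dy": 0, "dz": 0, "twist": 0, "gripper": 0}
    - {"dx": 0.05, "dy": 0, "dz": 0, "twist": 0, "gripper": 0}
    - {"dx": 0.07, "dy": 0, "dz": 0, "twist": 0, "gripper": 0}
    - {"dx": 0.085, "dy": 0, "dz": 0, "twist": 0, "gripper": 0}
    - {"dx": 0.085, "dy": 0, "dz": -0.02, "twist": 0, "gripper": 0}
    - {"dx": 0.085, "dy": 0, "dz": -0.05, "twist": 0, "gripper": 0}

```text
time: 10.92
tcp_pos: [0.4211, -0.1847, 0.1298]
tool_rot: [-0.054, -3.135, -0.005]
wrist_force: [0.2, -0.3, 0.9]
finger_gap: 0.0003
grip_force: 0.0
```

servo_tool:
  moves:
    - {"dx": 0, "dy": 0.01, "dz": -0.03, "twist": 0, "gripper": 0}
    - {"dx": 0, "dy": 0.03, "dz": -0.06, "twist": 0, "gripper": 0}
    - {"dx": 0, "dy": 0.06, "dz": -0.08, "twist": 0, "gripper": 0}
    - {"dx": 0, "dy": 0.09, "dz": -0.1, "twist": 0, "gripper": 0}
    - {"dx": 0, "dy": 0.12, "dz": -0.11, "twist": 0, "gripper": 0}
    - {"dx": 0, "dy": 0.15, "dz": -0.11, "twist": 0, "gripper": 0}
    - {"dx": 0, "dy": 0.16, "dz": -0.11, "twist": 0, "gripper": 0}
    - {"dx": 0, "dy": 0.16, "dz": -0.11, "twist": 0, "gripper": 0}

```text
time: 11.58
tcp_pos: [0.4298, -0.0243, 0.2428]
tool_rot: [0.048, 3.14, 0.001]
wrist_force: [0.3, 0.3, -0.7]
finger_gap: 0.0006
grip_force: 0.0
```

```bash
python3 - <<'E'
from cell import bot,camera
import cv2
o=bot.get_obs();print(o["time"],o["tcp_pos"],o["wrist_force"],o["joint_vel"].round(3))
a=camera("top")[160:270,345:445,::-1];b=camera("scene")[120:230,240:340,::-1]
f=lambda x:cv2.resize(x,None,fx=4,fy=4,interpolation=cv2.INTER_CUBIC)
cv2.imwrite("pics/c4.png",cv2.hconcat([f(a),f(b)]))
cv2.imwrite("pics/top4.png",camera("top")[:,:,::-1])
E
```

```text
11.5833 [ 0.42979201 -0.02434377  0.24284968] [ 0.26952996  0.27940187 -0.73346522] [-0.055  0.016  0.004 -0.023 -0.004 -0.055]
```

View pics/c4.png

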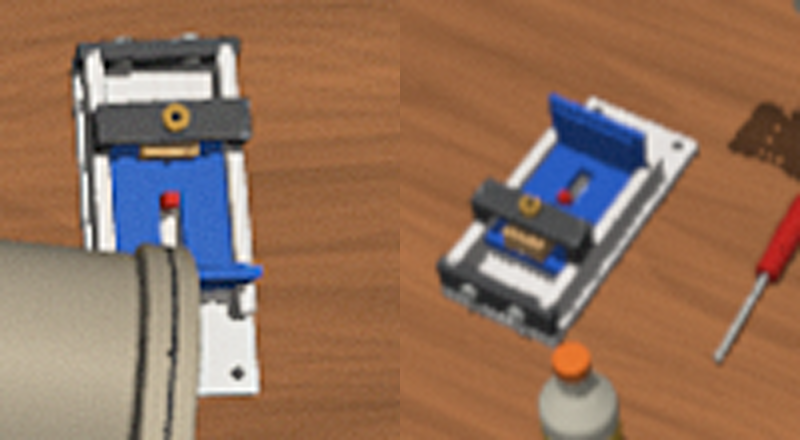

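View pics/top4.png

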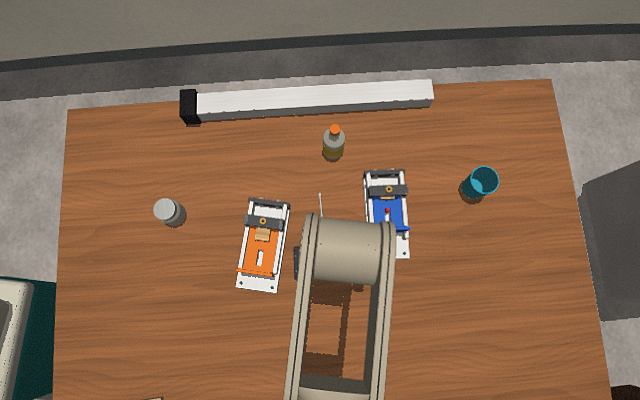

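The red pin is up at the far end of the slot, at about (387,211) in the top view. The slide rests at the middle with the blank under the bush. The arm is clear, and the orange slide and the loose things haven't moved. Handing in.

```bash
python3 -c "
from cell import order
print(order.close_job())"
```

```text
the job is handed in; nothing more can be done
None
```

The job is handed in: the blue slide was pushed to its end stop gently (22 N at most in the readings), came back onto the raised red pin at the middle position with the blank under the drill bush, and the arm is clear, with the orange slide and loose items undisturbed.

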